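Hang the gauge carrier and slide it to the test nozzle

TASK

First slide the empty carrier along the rail, under the keeper strip, right up against the far end post to clear the loading bay. Then hook the gauge carrier onto the rail in the loading bay (the stretch with no keeper strip over it) and let go of it, and last slide it along the rail until it is centred in front of the test nozzle. Leave both carriers hanging fully seated and at rest, and do not tip the gauge carrier or disturb the other things on the bench.

Things in the scene. Friction and masses are not known exactly. Their poses are not given: they have to be found in the camera images.
- rail_stand: Fixed test stand. Origin on the table under the rail; x across the rail, away from the robot; y along the rail; z up. The rail is a steel bar 12 mm wide (x -6..6), 20 mm high (z 140..160), along y from -220 to +250 mm between two posts with 8 mm thick feet. The posts rise to z 174 mm, the far one (-y) to 180 with a block out to x 27 that carries the keeper strip.
- rail_top (a point): Point on the rail's top centre line, 160 mm above the stand's origin; axes as the stand's
- far_stop (a point): Where the rail's top centre line meets the inner face of the far end post, the stand's -y end (y = -220 mm)
- keeper_end (a point): Underside of the free end of the keeper, a fixed aluminium strip 12 mm wide (x 5..17 in the stand's frame) and 5 mm thick (z 175..180), parallel to the rail from here (y +70 mm) to the far post. Carriers slide under it but cannot be put on or lifted off there; their stems pass in front of it. The loading bay is the open stretch from here to the near post at y +250 mm.
- nozzle_tip (a point): Tip of the white tapered test nozzle (12 mm wide at the tip, 30 at its root) on a square column 122 mm tall behind the rail, its place along the rail varying. It points to the stand's -x; tip 42 mm behind the rail's centre line, 81.5 mm above the table; axes as the stand's. The gauge carrier's middle (y = 0 of its frame) must come opposite it; a hanging carrier clears the tip by about 15 mm.
- gauge_carrier: Loose carrier, 158 mm tall, about 0.32 kg, standing upright on the table in front of the rail. Origin at the centre of its underside, z up, +x to the hook's mouth, which must face the stand's +x. A white box 46 (x) x 56 (y) x 53 mm tall, dial on the -x face, port on the +x face, with a C-shaped hook above. Seated on the rail, its origin is 55 mm above the table.
- gauge_carrier_seat (a point): In the gauge carrier's hook, on the underside of its flat top plate, mid slot, 105 mm above the origin; lies on the rail's top centre line when seated. Hook, 40 mm wide in y: spine x -17..-9, top plate x -17..15 and z 105..113, lip x 9..15 down to z 93, slot 18 wide. The mouth (box top z 53 to lip z 93) is 40 high: the rail enters it from +x, then the carrier is lowered.
- gauge_carrier_stem (a point): Centre of the top of the gauge carrier's square handle stem, 18 x 18 mm, standing on the hook's top plate from z 113 to 158 mm, centred at x -8, y 0 of the carrier. Take it here from above. A hanging carrier slides along the rail under about 3 N when the side of its hook is pushed close to the rail's height; pushed high on the stem it tilts and binds.
- empty_carrier: Loose empty carrier, about 0.22 kg, hanging on the rail in the loading bay at the start. Same hook, stem and axes as the gauge carrier; instead of the box its spine goes down to a small shelf (x -19..27, 40 mm wide, 8 mm thick, with a 20 mm high edge). Origin at the shelf's underside, 105 mm below the seat.
- empty_carrier_seat (a point): In the empty carrier's hook, on the underside of its top plate, mid slot. When the carrier touches the far end post, this point is 20 mm from it (stand y about -200 mm).
- empty_carrier_stem (a point): Centre of the top of the empty carrier's stem, the same 18 x 18 x 45 mm stem as the gauge carrier's
- bottle: closed white plastic bottle with a red cap, 56 mm diameter, 135 mm tall, standing; origin at the centre of its underside; a bystander
- pump_module: white and grey rounded module, 60 x 70 mm, 60 mm tall with its small knob; origin at the centre of its underside; a bystander
- screwdriver: screwdriver lying on the table under the rail, less than 40 mm high; a bystander
- wrench: steel wrench lying on the table right of the stand; a bystander
- jar: amber jar, 60 mm diameter, 70 mm tall; a bystander
- dial_gauge: dark disc-shaped gauge, 68 mm diameter, 22 mm high, lying flat; a bystander

How it is judged:
On the way, in this order (a step that is already met when the one before it is completed fails the run):
1. the empty carrier hangs at the far end of the rail (within 12 mm of the end post) (z of empty_carrier_seat in the frame of rail_top between -0.004 and 0.005 m and x of empty_carrier_seat in the frame of rail_top between -0.009 and 0.009 m and angle between empty_carrier's own z axis and vertical below 0.12 rad and y of empty_carrier_seat in the frame of rail_top below -0.188 m), for 0.2 s.
2. the gauge carrier hangs on the rail in the loading bay, let go (z of gauge_carrier_seat in the frame of rail_top between -0.004 and 0.005 m and x of gauge_carrier_seat in the frame of rail_top between -0.009 and 0.009 m and angle between gauge_carrier's own z axis and vertical below 0.12 rad and contact force between the fingers and gauge_carrier below 0.1 N and y of gauge_carrier_seat in the frame of rail_top above 0.07 m), for 0.2 s.
3. the gauge carrier hangs centred in front of the nozzle (z of gauge_carrier_seat in the frame of rail_top between -0.004 and 0.005 m and x of gauge_carrier_seat in the frame of rail_top between -0.009 and 0.009 m and angle between gauge_carrier's own z axis and vertical below 0.12 rad and y of gauge_carrier_seat in the frame of nozzle_tip between -0.007 and 0.007 m), for 0.2 s.
At the end, for the whole second after the job is handed in: Both carriers hang seated on the rail (within 5 mm in height, upright within 0.12 rad) and at rest; the gauge carrier is centred on the nozzle along the rail within 7 mm; the empty carrier is within 12 mm of touching the far end post (all of step 1 and all of step 3 and linear speed of each of gauge_carrier, empty_carrier below 0.02 m/s).
It fails at once if the gauge carrier is tipped more than about 30 degrees (angle between gauge_carrier's own z axis and vertical above 0.55 rad).
It fails at once if a bystander is moved more than 30 mm (distance of any of bottle, pump_module, screwdriver, wrench, jar, dial_gauge from where it was at the start of the episode above 0.03 m).
It also fails if it takes over 72 s, if anything falls off the work surface, if the arm or the gripper's body presses on something with over 40 N, if the wrist force passes 120 N, or if a joint passes its speed limit or range.

ROBOT

A 7-joint arm with a two-finger parallel gripper is mounted at the origin on the work surface. World frame = base frame: x ahead of the robot, y to its left, z up, the work surface at z = 0. Lengths are in m, angles in rad, forces in N, time in s.
With the tool pointing down it reaches from about 0.425 to 0.95 m from the base axis. Payload 4.7 kg.
Tool frame: the origin (TCP) lies on the centre line of the jaws, within the pads' length; the fingertips stand 17 mm ahead of it and the grasp point (between the pads) lies 2 mm behind it (tip_reach is the distance from the TCP to the fingertips, in m); z points along the fingers, y is the line along which they close (so a half turn about z gives the same grasp; the last joint's range is limited). The gripper opens to 87 mm and grips with 3 to 60 N. Pads are 19 mm wide; open, the fingers measure 117 mm over their backs; the gripper's body (75 mm by 190 mm) begins 51 mm behind the grasp point.
Start: joints at [1.151, 0.469, -0.049, 1.532, 0.024, 1.141, -0.082], TCP at [0.257, -0.624, 0.24] pointing down, gripper open.
Joint ranges: [-2.59, 2.59], [-0.33, 1.99], [-1.39, 1.29], [0.1, 2.45], [-1.04, 4.18], [0.21, 1.99], [-2.66, 2.66]. Speed limits (rad/s): [2.57, 2.57, 3.14, 3.14, 3.14, 3.14, 3.14].

INTERFACE

Orientations are given as a 3x3 rotation matrix whose columns are the frame's x, y, z axes.
In Python, from plant import get_state, get_image, get_calibration, sign_off, tip_reach gives the robot as it stands. The module is installed in compiled form; this text tells all that it offers.
- The arm moves only by the shell command python3 -m jog 'ROWS' [OPENING] [FORCE]. ROWS is JSON, a list of rows, each a list of 2 entries, a list of its own where there are three numbers: the shift along the tool's x, y, z in cm, then the turn, a rotation vector about the tool's x, y, z in degrees. In form: [[[x, y, z], [wx, wy, wz]], ...]. A call has 1 to 10 rows; each row is the pose to reach, as a shift and turn from the pose commanded when the call began, along the tool's axes at that moment; what a row does not reach only later rows make up. A row lasts 1/10 s, in which the tool goes at most 50 mm and 8.59 degrees, less where a joint would pass 70% of its speed; a pose out of reach is approached as far as the arm can. A call with a gripper value outside its range is refused whole. OPENING is the opening, from 0 (shut) to 1 (fully open), set as the call begins (- or left out, the last holds). The fingers move at their own pace and stop on an object; FORCE is the grip in N (left out, the last holds). Time passes only in rows, so rows that repeat a pose let the fingers close. It gives the time, the measured TCP pose, the force, the opening and the grip force at its end, in the units of the state.
- get_state(): the state, without advancing time (a new reading comes with each control period).
- get_image(name): name is "scene" or "top" or "wrist"; returns (picture, depth): 400x640x3 uint8, red, green, blue; 400x640 float32, m along the optical axis (not along the pixel's ray), 0 where there is no reading.
- get_calibration(name): a dict with "fx", "fy", "cx", "cy" (pixels), "extrinsics" (4x4, takes a point from camera to world coordinates); the wrist camera has in their place "T_tool_cam" (4x4, takes a point from camera to tool coordinates, whose origin is the TCP and whose axes are the flange's). Camera axes: x right, y up, looking along -z (the intrinsics and any distortion apply to the point x, -y, -z); pixel columns grow to the right and rows downward; lengths in m; the calibration is good to about 2 mm. A picture is of the moment at which its call begins: read the wrist's pose just before it. get_calibration takes no time and is no camera call.
- sign_off(): hands the job in; it is judged then, once.
The state is a dict: "time": time; "joint_positions": joint angles; "joint_vel": joint speeds; "effort": joint torques, N m; "ee_pos": TCP position; "eef_rot": TCP orientation; "force": force on the tool from outside, world axes, zero at the start; "torque": the same for the moment, N m; "finger_gap": opening from 0.0 (shut) to 1.0 (fully open); "gripper_force": force on a finger pad.
Only numpy, scipy, OpenCV 4.12 (cv2) and the standard library are available. Lean on these libraries where they do the work, as an engineer would, in place of code of your own. Each camera call takes 0.05 s, during which the arm holds its last target. There are 200 camera calls.

## Working session

There is one attempt and no reset: what is moved stays moved. The work goes in short steps, Python scripts to look and compute and a shell command to move; the robot and the scene stay as the last step left them, time stands still between calls to the robot, and variables do not carry over. Pictures are saved under pics/ and viewed, at most 14 in all, crops included, and the job is handed in when it is done.

```bash
mkdir -p pics; python3 - <<'E'
from plant import *
import cv2,numpy as np
s=get_state();print(s['time'],s['ee_pos'],np.round(s['eef_rot'],3).tolist(),s['force'],s['finger_gap'],tip_reach)
for n in ['scene','top']:
    p,d=get_image(n);cv2.imwrite(f'pics/{n}0.png',p[:,:,::-1]);np.savez(f'{n}0.npz',p=p,d=d)
    c=get_calibration(n);print(n,{k:(np.round(v,3).tolist()) for k,v in c.items()}, (d>0).mean())
print({k:np.round(v,3).tolist() for k,v in get_calibration('wrist').items()})
E
```

```text
0.0 [ 0.25693223 -0.62358867  0.23849557] [[0.925, 0.381, -0.001], [0.381, -0.925, 0.002], [-0.0, -0.002, -1.0]] [-0.389526    0.06885879 -0.00568091] 0.9991737043337555 0.017
scene {'fx': 465.227, 'fy': 465.227, 'cx': 315.383, 'cy': 203.297, 'extrinsics': [[-0.57, -0.535, 0.624, 1.23], [0.822, -0.365, 0.438, 0.479], [-0.006, 0.762, 0.647, 0.868], [0.0, 0.0, 0.0, 1.0]]} 0.99586328125
top {'fx': 475.651, 'fy': 475.651, 'cx': 322.148, 'cy': 195.922, 'extrinsics': [[0.004, 0.997, -0.083, 0.419], [-1.0, 0.005, 0.017, 0.017], [0.018, 0.082, 0.996, 1.524], [0.0, 0.0, 0.0, 1.0]]} 0.995875
{'fx': 286.798, 'fy': 286.798, 'cx': 324.318, 'cy': 201.647, 'T_tool_cam': [[0.0, 0.971, 0.241, 0.065], [1.0, -0.0, 0.0, -0.001], [0.0, 0.241, -0.971, -0.145], [0.0, 0.0, 0.0, 1.0]]}
```

View pics/scene0.png

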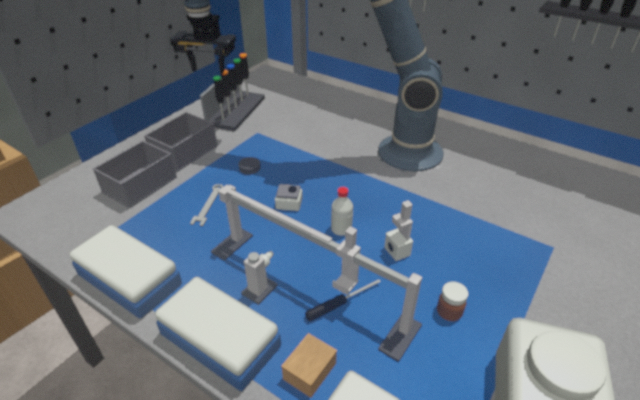

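View pics/top0.png

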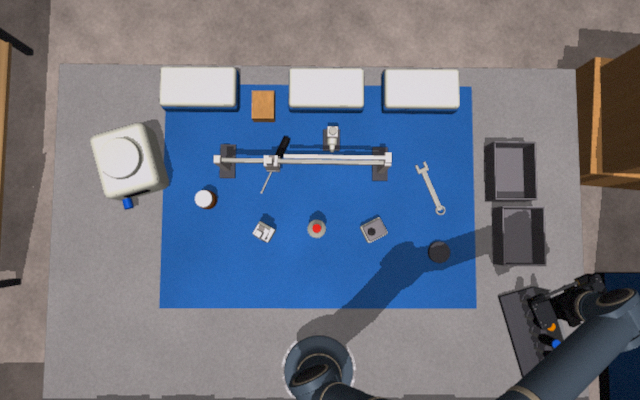

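The scene view shows the far post at (228,190), the near post at (412,285), the empty carrier at (350,240) and the gauge carrier at (400,235). In the top view the rail runs along row 158, columns 218–388. The empty carrier is at (272,160), the gauge carrier at (264,231), the bottle at (316,229) and the nozzle tip near (333,150).

```bash
cat > h.py <<'E'
import numpy as np,cv2
from plant import *
def cloud(c,d,E):
    v,u=np.mgrid[:d.shape[0],:d.shape[1]]
    P=np.stack([(u-c['cx'])/c['fx']*d,-(v-c['cy'])/c['fy']*d,-d],-1)
    return P@E[:3,:3].T+E[:3,3]
def load(n):
    z=np.load(n+'0.npz');c=get_calibration(n);return z['p'],cloud(c,z['d'],np.array(c['extrinsics']))
def wristE(s,c):
    T=np.eye(4);T[:3,:3]=s['eef_rot'];T[:3,3]=s['ee_pos'];return T@np.array(c['T_tool_cam'])
E
python3 - <<'E'
from h import *
for n in ['top','scene']:
    p,W=load(n)
    X,Y,Z=W[...,0],W[...,1],W[...,2]
    reg=(X>.3)&(X<.85)&(Y>-.4)&(Y<.45)
    print(n,'table z',np.median(Z[reg&(abs(Z)<.03)]))
    m=(reg&(Z>.03)&(Z<.25)).astype(np.uint8)
    k,L,st,_=cv2.connectedComponentsWithStats(m)
    for i in range(1,k):
        if st[i,4]<15: continue
        q=W[L==i];t=q[q[:,2]>q[:,2].max()-.012]
        print(st[i],'min',q.min(0).round(3),'max',q.max(0).round(3),'topc',t.mean(0).round(3),len(t))
    # rail points
    r=reg&(Z>.148)&(Z<.17)&(X>.5)
    q=W[r]; f=cv2.fitLine(q[:,:2].astype(np.float32),cv2.DIST_HUBER,0,.01,.01).ravel()
    print('rail',f.round(4),len(q),q[:,1].min(),q[:,1].max())
    r=reg&(Z>.192)&(Z<.225); q=W[r]
    k,L,st,_=cv2.connectedComponentsWithStats(r.astype(np.uint8))
    for i in range(1,k):
        print('stem?',st[i],W[L==i].mean(0).round(4),W[L==i].min(0).round(3),W[L==i].max(0).round(3))
p,_=load('top');cv2.imwrite('pics/c.png',cv2.resize(p[115:265,195:395,::-1],(800,600),interpolation=cv2.INTER_CUBIC))
E
```

```text
top table z 0.0019502749818203213
[174  95  65  16 920] min [0.815 0.259 0.03 ] max [0.85  0.45  0.091] topc [0.836 0.358 0.082] 408
[ 289   95   75   17 1094] min [ 0.815 -0.137  0.03 ] max [0.85  0.098 0.091] topc [ 0.836 -0.018  0.082] 452
[382  96  68  17 952] min [ 0.815 -0.4    0.03 ] max [ 0.85  -0.199  0.094] topc [ 0.837 -0.304  0.084] 154
[252  98  23  22 486] min [0.785 0.144 0.032] max [0.85  0.215 0.062] topc [0.818 0.18  0.053] 253
[327 126  12  26 245] min [ 0.676 -0.055  0.036] max [ 0.749 -0.021  0.131] topc [ 0.733 -0.038  0.124] 43
[ 214  152  178   21 1742] min [ 0.617 -0.205  0.031] max [0.663 0.304 0.222] topc [0.628 0.143 0.214] 42
[195 189  21  20 322] min [0.503 0.325 0.03 ] max [0.562 0.381 0.079] topc [0.533 0.354 0.072] 209
[361 217  27  26 427] min [ 0.399 -0.212  0.031] max [ 0.477 -0.129  0.067] topc [ 0.435 -0.166  0.058] 108
[308 219  18  19 271] min [ 0.414 -0.017  0.062] max [0.469 0.035 0.143] topc [0.441 0.009 0.136] 59
[253 221  23  21 295] min [0.401 0.137 0.032] max [0.463 0.204 0.164] topc [0.425 0.175 0.158] 39
rail [0.0101 0.9999 0.6339 0.05
[... 585 characters left out ...]
.079] 716
[244 251  30  40 748] min [ 0.674 -0.053  0.03 ] max [ 0.752 -0.018  0.125] topc [ 0.736 -0.034  0.12 ] 92
[ 187  277   94   73 1319] min [ 0.818 -0.133  0.031] max [0.85  0.102 0.084] topc [ 0.836 -0.009  0.08 ] 1175
[438 282  30  33 733] min [0.504 0.327 0.03 ] max [0.563 0.386 0.075] topc [0.534 0.357 0.07 ] 421
[ 290  333   47   47 1115] min [0.785 0.146 0.03 ] max [0.85  0.217 0.054] topc [0.819 0.183 0.05 ] 1058
[341 371  58  29 670] min [0.819 0.263 0.068] max [0.85  0.366 0.084] topc [0.835 0.31  0.08 ] 667
rail [0.0111 0.9999 0.6413 0.1887] 1427 -0.2021542267445905 0.3064192864635752
stem? [345 227  12  15 136] [0.6309 0.1459 0.2067] [0.618 0.135 0.192] [0.638 0.154 0.215]
```

View pics/c.png

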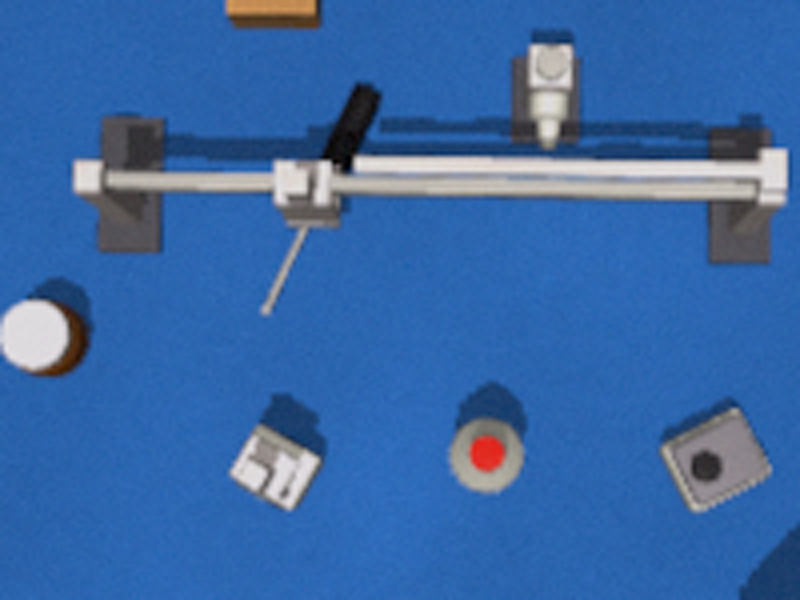

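The zoomed crop shows the keeper strip from column 350 to 760 and the nozzle tip at (548,145). The empty carrier is at (305,190) and the gauge carrier, yawed, at (275,468). I'm moving the wrist camera closer for yaw and fine positions.

```bash
cat >> h.py <<'E'
from scipy.spatial.transform import Rotation as Ro
def go(pos,th):
    s=get_state();R=np.array(s['eef_rot']);t=np.radians(th)
    Rt=np.array([[np.cos(t),np.sin(t),0],[np.sin(t),-np.cos(t),0],[0,0,-1.]])
    print('t',round(s['time'],2),'shift cm',(R.T@(np.array(pos)-s['ee_pos'])*100).round(2),'turn',np.degrees(Ro.from_matrix(R.T@Rt).as_rotvec()).round(2))
E
python3 -c "
from h import *
go([.49,.15,.34],179.4)"
```

```text
t 0.1 shift cm [ 51.02 -62.67 -10.03] turn [-3.0000e-02 -1.4000e-01 -1.5701e+02]
```

```bash
python3 -m jog '[[[51,-62.7,-10],[0,0,-8]],[[51,-62.7,-10],[0,0,-16]],[[51,-62.7,-10],[0,0,-24]],[[51,-62.7,-10],[0,0,-32]],[[51,-62.7,-10],[0,0,-40]],[[51,-62.7,-10],[0,0,-48]],[[51,-62.7,-10],[0,0,-56]],[[51,-62.7,-10],[0,0,-64]],[[51,-62.7,-10],[0,0,-72]],[[51,-62.7,-10],[0,0,-80]]]' 0.5
python3 -c "
from h import *
go([.49,.15,.34],179.4);print(get_state()['joint_positions'])"
```

```text
time: 1.1
ee_pos: [0.3999, -0.1469, 0.3011]
eef_rot: [[-0.22, 0.976, -0.0], [0.976, 0.22, -0.001], [-0.0, -0.0, -1.0]]
force: [0.8, -1.0, -0.4]
finger_gap: 0.505
gripper_force: 0.0
t 1.1 shift cm [26.98 15.31 -3.91] turn [-3.00e-02  2.00e-02 -7.67e+01]
[ 0.79424446  0.02596479 -0.54436278  1.97405138  0.01533613  1.14530927
  0.46542934]
```

```bash
python3 -m jog '[[[27,15.3,-3.9],[0,0,-8]],[[27,15.3,-3.9],[0,0,-16]],[[27,15.3,-3.9],[0,0,-24]],[[27,15.3,-3.9],[0,0,-32]],[[27,15.3,-3.9],[0,0,-40]],[[27,15.3,-3.9],[0,0,-48]],[[27,15.3,-3.9],[0,0,-56]],[[27,15.3,-3.9],[0,0,-64]],[[27,15.3,-3.9],[0,0,-72]],[[27,15.3,-3.9],[0,0,-76.7]]]' 0
python3 - <<'E'
from h import *
go([.49,.15,.34],179.4)
s=get_state();print(s['joint_positions']);p,d=get_image('wrist');c=get_calibration('wrist')
cv2.imwrite('pics/w1.png',p[:,:,::-1]);np.savez('w1.npz',p=p,W=cloud(c,d,wristE(s,c)))
E
```

```text
time: 2.1
ee_pos: [0.4913, 0.1477, 0.3394]
eef_rot: [[-1.0, 0.011, -0.001], [0.011, 1.0, -0.0], [0.001, -0.0, -1.0]]
force: [0.6, -0.2, -0.5]
finger_gap: 0.004
gripper_force: 0.0
t 2.1 shift cm [ 0.13  0.22 -0.06] turn [-0.01 -0.06 -0.03]
[ 0.43316369  0.23817029 -0.95469766  1.7330651   0.20223603  1.27590915
  0.99218499]
```

View pics/w1.png

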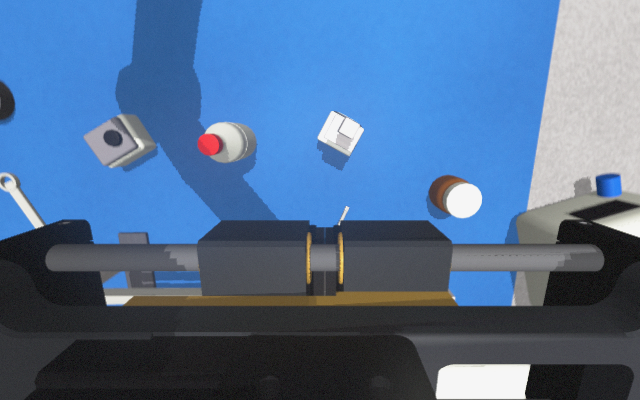

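The wrist view shows the gauge carrier at (340,132), and the gripper hides the rail. I'll measure the carrier's yaw from this cloud, and fit the rail, keeper and nozzle more finely.

```bash
python3 - <<'E'
from h import *
def rect(q): 
    r=cv2.minAreaRect((q[:,:2]*1000).astype(np.float32));return np.round(r[0],1),np.round(r[1],1),round(r[2],1)
z=np.load('w1.npz');Ws={'w':z['W'],'top':load('top')[1],'scene':load('scene')[1]}
for n,W in Ws.items():
    X,Y,Z=W[...,0],W[...,1],W[...,2]
    g=(X>.38)&(X<.5)&(Y>.12)&(Y<.225)
    for nm,a,b in [('box',.046,.06),('plate',.105,.12),('stem',.15,.17),('lowbox',.012,.045)]:
        q=W[g&(Z>a)&(Z<b)]
        if len(q)>8: print(n,nm,len(q),q.mean(0).round(4),rect(q))
for n in ['top','scene']:
    W=Ws[n];X,Y,Z=W[...,0],W[...,1],W[...,2]
    r=(X>.58)&(X<.69)
    q=W[r&(Z>.15)&(Z<.166)&(Y>.185)&(Y<.275)];print(n,'rail bay',len(q),q.mean(0).round(4),rect(q))
    q=W[r&(Z>.15)&(Z<.185)&(Y>-.17)&(Y<.09)];print(n,'rail+keeper',len(q),q.mean(0).round(4),rect(q))
    q=W[r&(Z>.165)&(Z<.19)&(Y>.27)];print(n,'nearpost',len(q),q.mean(0).round(4),rect(q))
    q=W[r&(Z>.17)&(Z<.19)&(Y<-.17)];print(n,'farpost',len(q),q.mean(0).round(4),rect(q))
    q=W[(X>.66)&(X<.70)&(Z>.07)&(Z<.11)&(Y>-.09)&(Y<.03)];i=np.argsort(q[:,0])[:12];print(n,'noz',q[i].mean(0).round(4),q[i][:,1].min(),q[i][:,1].max())
    q=W[(X>.66)&(X<.76)&(Z>.07)&(Z<.13)&(Y>-.09)&(Y<.03)];print('col',rect(q))
    q=W[r&(Z>.19)&(Z<.23)];print('stem',rect(q),q.mean(0))
    q=W[r&(Z>.168-.01)&(Z<.18)&(Y>.11)&(Y<.18)];print('empty plate',rect(q))
p,W=z['p'],z['W'];cv2.imwrite('pics/w1c.png',cv2.resize(p[95:170,290:390,::-1],(800,600),interpolation=cv2.INTER_CUBIC))
E
```

```text
w box 383 [0.4291 0.1627 0.0526] (array([427.9, 173.7]), array([55.9, 49. ]), 60.6)
w plate 569 [0.4303 0.1709 0.1132] (array([428.4, 173.3]), array([39.9, 31.9]), 60.9)
w stem 271 [0.4223 0.1765 0.1582] (array([422.3, 176.7]), array([17.9, 17.9]), 61.1)
w lowbox 14 [0.4136 0.1748 0.0395] (array([428.4, 173.7]), array([45.1, 49.9]), 61.3)
top box 118 [0.4321 0.1633 0.0532] (array([431.2, 172.8]), array([55.9, 48.7]), 61.3)
top plate 99 [0.434  0.1697 0.1137] (array([431.9, 172.6]), array([40.6, 31.4]), 61.1)
top stem 40 [0.4255 0.1755 0.1582] (array([425.4, 176. ]), array([17.3, 17.7]), 62.2)
top lowbox 17 [0.4283 0.1519 0.0302] (array([436.7, 156.4]), array([64.6, 34.4]), 14.1)
scene box 286 [0.4381 0.1744 0.0526] (array([432.3, 173.8]), array([57.6, 48.5]), 57.8)
scene plate 164 [0.4367 0.1753 0.1122] (array([431.8, 173.5]), array([41.9, 32.2]), 62.3)
scene stem 60 [0.4273 0.1774 0.1566] (array([424.9, 176.4]), array([19.4, 18.5]), 58.8)
scene lowbox 254 [0.4486 0.1807 0.0287] (array([448.6, 176.4]), array([37.7, 69.5]), 11.1)
top rail bay 130 [0.6366 0.2304 0.16  ] (array([636.8, 
[... 585 characters left out ...]
69.2, 30.8]), 88.9)
scene rail bay 333 [0.6386 0.2311 0.158 ] (array([636.5, 230. ]), array([89.9, 15.4]), 89.7)
scene rail+keeper 876 [ 0.643  -0.0318  0.1701] (array([643.4, -40. ]), array([259.8,  17.3]), 89.5)
scene nearpost 131 [0.6398 0.2972 0.173 ] (array([637.8, 296.7]), array([26.1, 19.9]), 0.6)
scene farpost 277 [ 0.6299 -0.7074  0.1791] (array([ 620.1, -664.7]), array([989.5,  73.2]), 89.6)
scene noz [ 0.6779 -0.033   0.0851] -0.039775607677296376 -0.02988815343293494
col (array([713. , -33.8]), array([35. , 78.3]), 86.9)
stem (array([ 627. , -504.8]), array([1317.9,   73.4]), 89.1) [ 0.62334655 -0.73293003  0.20887603]
empty plate (array([635.6, 144.8]), array([33.5, 68.5]), 2.6)
```

View pics/w1c.png

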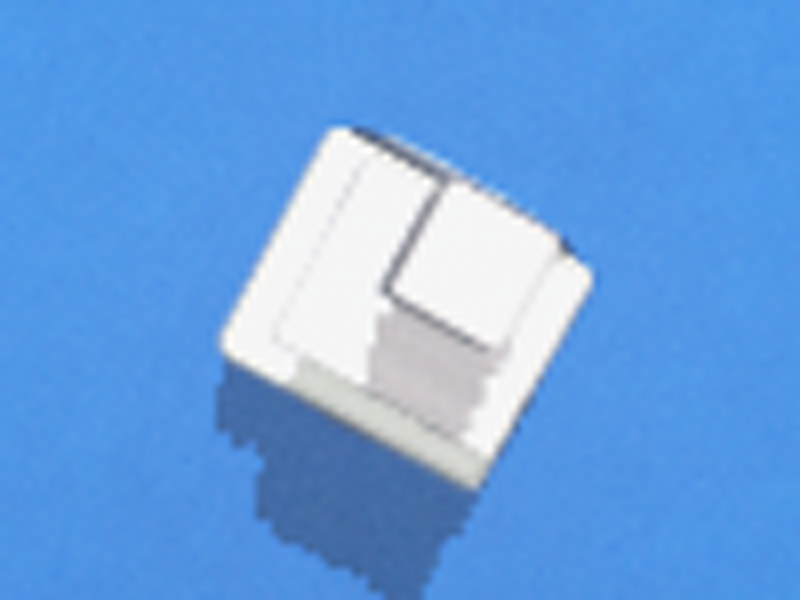

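```bash
python3 -c "
from h import *
go([.626,.205,.34],179.4);go([.626,.205,.1805],179.4)"
```

```text
t 2.15 shift cm [-13.41   5.88  -0.07] turn [-0.01 -0.06  0.03]
t 2.15 shift cm [-13.43   5.88  15.88] turn [-0.01 -0.06  0.03]
```

```bash
python3 -m jog '[[[-5,2.5,0],[0,0,0]],[[-10,4.5,0],[0,0,0]],[[-13.4,5.9,0],[0,0,0]],[[-13.4,5.9,4],[0,0,0]],[[-13.4,5.9,8],[0,0,0]],[[-13.4,5.9,12],[0,0,0]],[[-13.4,5.9,14],[0,0,0]],[[-13.4,5.9,15],[0,0,0]],[[-13.4,5.9,15],[0,0,0]],[[-13.4,5.9,15],[0,0,0]]]' 0
python3 - <<'E'
from h import *
go([.626,.185,.1805],179.4)
p,d=get_image('scene');cv2.imwrite('pics/s2.png',cv2.resize(p[170:330,290:450,::-1],(600,600)))
E
```

```text
time: 3.15
ee_pos: [0.6271, 0.205, 0.1912]
eef_rot: [[-1.0, 0.016, 0.002], [0.016, 1.0, 0.001], [-0.002, 0.001, -1.0]]
force: [0.2, 0.9, -1.2]
finger_gap: 0.004
gripper_force: 0.0
t 3.15 shift cm [ 0.08 -2.    1.07] turn [ 0.05  0.1  -0.34]
```

View pics/s2.png

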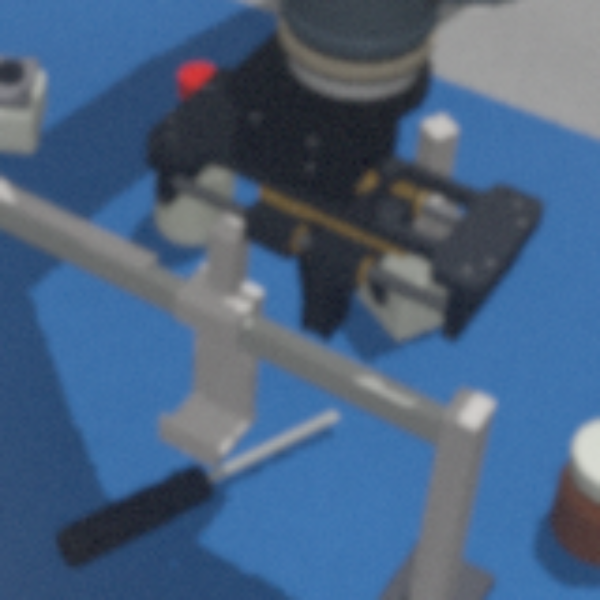

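The fingertip, at about (320,330) in the crop, is just above the bay rail on its +y side, clear of the hook. Next I lower and start pushing.

```bash
python3 -m jog '[[[0,0,0.6],[0,0,-0.3]],[[0,0,1.05],[0,0,-0.3]],[[0,0,1.05],[0,0,-0.3]],[[0,-1,1.05],[0,0,-0.3]],[[0,-2,1.05],[0,0,-0.3]],[[0,-3,1.05],[0,0,-0.3]],[[0,-4,1.05],[0,0,-0.3]],[[0,-5,1.05],[0,0,-0.3]],[[0,-6,1.05],[0,0,-0.3]],[[0,-6,1.05],[0,0,-0.3]]]'
python3 - <<'E'
from h import *
go([.6226,-.12,.1805],179.4)
p,d=get_image('top');c=get_calibration('top');W=cloud(c,d,np.array(c['extrinsics']));X,Y,Z=W[...,0],W[...,1],W[...,2]
p,d=get_image('scene');cv2.imwrite('pics/s3.png',cv2.resize(p[150:310,270:430,::-1],(600,600)))
E
```

```text
time: 4.2
ee_pos: [0.6259, 0.142, 0.1793]
eef_rot: [[-1.0, 0.013, 0.0], [0.013, 1.0, -0.002], [-0.0, -0.002, -1.0]]
force: [0.2, -1.0, 0.2]
finger_gap: 0.006
gripper_force: 0.0
t 4.2 shift cm [-2.00e-02 -2.62e+01 -7.00e-02] turn [-0.1   0.   -0.16]
```

View pics/s3.png

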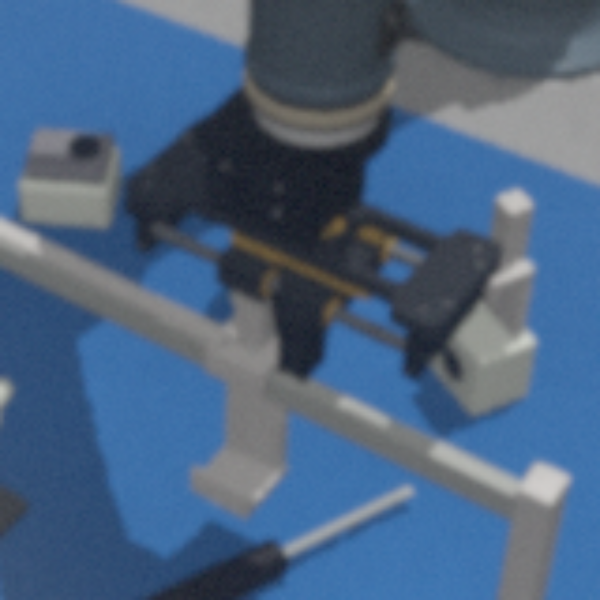

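The finger is pushing the hook and the carrier hangs upright at (250,370). I continue along the rail.

```bash
python3 -m jog '[[[0,-1,-0.05],[0,0,0]],[[0,-2,-0.05],[0,0,0]],[[0,-3.2,-0.05],[0,0,0]],[[0,-4.4,-0.05],[0,0,0]],[[0,-5.6,-0.05],[0,0,0]],[[0,-6.8,-0.05],[0,0,0]],[[0,-8,-0.05],[0,0,0]],[[0,-9.2,-0.05],[0,0,0]],[[0,-10.4,-0.05],[0,0,0]],[[0,-11.5,-0.05],[0,0,0]]]'
python3 -m jog '[[[0,-1,0],[0,0,0]],[[0,-2,0],[0,0,0]],[[0,-3,0],[0,0,0]],[[0,-4,0],[0,0,0]],[[0,-5,0],[0,0,0]],[[0,-6,0],[0,0,0]],[[0,-7,0],[0,0,0]],[[0,-8,0],[0,0,0]],[[0,-9,0],[0,0,0]],[[0,-10,0],[0,0,0]]]'
python3 - <<'E'
from h import *
go([.6226,-.12,.1805],179.4)
E
```

```text
time: 5.3
ee_pos: [0.6244, 0.0285, 0.1801]
eef_rot: [[-1.0, 0.011, 0.001], [0.011, 1.0, 0.0], [-0.001, 0.0, -1.0]]
force: [-0.2, 1.9, 0.5]
finger_gap: 0.004
gripper_force: 1.0
time: 6.3
ee_pos: [0.6231, -0.0713, 0.1799]
eef_rot: [[-1.0, 0.011, -0.0], [0.011, 1.0, -0.0], [0.0, -0.0, -1.0]]
force: [-0.1, 2.5, -0.1]
finger_gap: 0.007
gripper_force: 1.1
t 6.3 shift cm [-0.01 -4.87 -0.06] turn [-0.   -0.02 -0.01]
```

```bash
python3 -m jog '[[[0,-1,0],[0,0,0]],[[0,-2,0],[0,0,0]],[[0,-3,0],[0,0,0]],[[0,-3.5,0],[0,0,0]],[[0,-4,0],[0,0,0]],[[0,-4.3,0],[0,0,0]],[[0,-4.6,0],[0,0,0]],[[0,-4.9,0],[0,0,0]],[[0,-5.2,0],[0,0,0]],[[0,-5.2,0],[0,0,0]]]'
python3 - <<'E'
from h import *
go([.6226,-.128,.1805],179.4)
p,d=get_image('scene');cv2.imwrite('pics/s4.png',cv2.resize(p[150:300,180:380,::-1],(800,600)))
E
```

```text
time: 7.3
ee_pos: [0.6226, -0.1234, 0.1798]
eef_rot: [[-1.0, 0.011, -0.0], [0.011, 1.0, -0.001], [0.0, -0.001, -1.0]]
force: [-0.7, 0.3, 0.3]
finger_gap: 0.008
gripper_force: 0.0
t 7.3 shift cm [-0.   -0.46 -0.06] turn [-0.05 -0.01 -0.05]
```

View pics/s4.png

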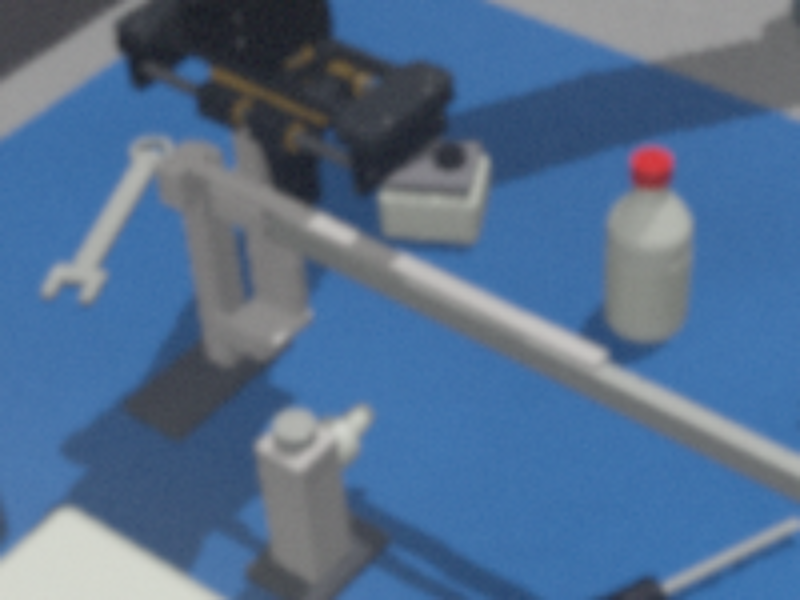

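The carrier, at about (275,270), is still short of the post, so I keep pushing in small steps until the force rises.

```bash
python3 -m jog '[[[0,-0.3,0],[0,0,0]],[[0,-0.6,0],[0,0,0]],[[0,-0.8,0],[0,0,0]],[[0,-0.8,0],[0,0,0]]]'
python3 -m jog '[[[0,-0.2,0],[0,0,0]],[[0,-0.4,0],[0,0,0]],[[0,-0.5,0],[0,0,0]],[[0,-0.5,0],[0,0,0]]]'
```

```text
time: 7.75
ee_pos: [0.6227, -0.131, 0.18]
eef_rot: [[-1.0, 0.011, 0.0], [0.011, 1.0, -0.0], [-0.0, -0.0, -1.0]]
force: [0.1, 0.3, -0.2]
finger_gap: 0.001
gripper_force: 0.3
time: 8.15
ee_pos: [0.6226, -0.1356, 0.18]
eef_rot: [[-1.0, 0.011, 0.0], [0.011, 1.0, -0.0], [-0.0, -0.0, -1.0]]
force: [-0.8, 1.1, -0.1]
finger_gap: 0.004
gripper_force: 0.7
```

```bash
python3 -m jog '[[[0,-0.2,0],[0,0,0]],[[0,-0.4,0],[0,0,0]],[[0,-0.5,0],[0,0,0]],[[0,-0.5,0],[0,0,0]]]'
python3 -m jog '[[[0,-0.2,0],[0,0,0]],[[0,-0.3,0],[0,0,0]],[[0,-0.4,0],[0,0,0]],[[0,-0.4,0],[0,0,0]]]'
python3 - <<'E'
from h import *
p,d=get_image('scene');cv2.imwrite('pics/s5.png',cv2.resize(p[150:300,180:380,::-1],(800,600)))
E
```

```text
time: 8.55
ee_pos: [0.6227, -0.1359, 0.1802]
eef_rot: [[-1.0, 0.008, 0.001], [0.008, 1.0, 0.006], [-0.001, 0.006, -1.0]]
force: [-0.1, 8.9, -1.4]
finger_gap: 0.005
gripper_force: 4.2
time: 8.95
ee_pos: [0.6227, -0.1361, 0.1803]
eef_rot: [[-1.0, 0.005, 0.001], [0.005, 1.0, 0.011], [-0.001, 0.011, -1.0]]
force: [0.2, 12.7, -0.7]
finger_gap: 0.007
gripper_force: 6.9
```

View pics/s5.png

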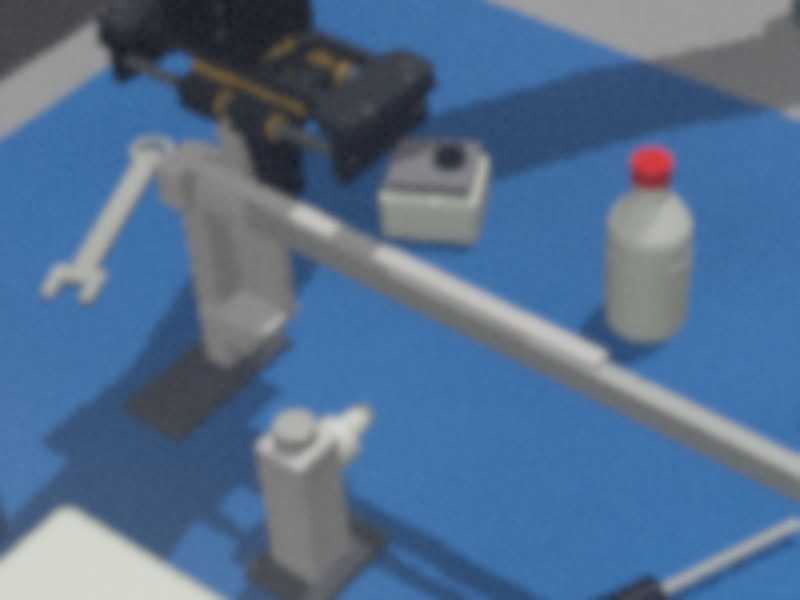

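The carrier is against the post: a hard stop at 13 N with no gap visible. I back off, rise, and go to the gauge carrier.

```bash
python3 -m jog '[[[0,0.5,0],[0,0,0]],[[0,1.5,0],[0,0,0]],[[0,2.5,0],[0,0,0]],[[0,2.5,-4],[0,0,0]],[[0,2.5,-8],[0,0,0]],[[0,2.5,-12],[0,0,0]],[[0,2.5,-15],[0,0,0]],[[0,2.5,-15],[0,0,0]]]' 0
python3 - <<'E'
from h import *
go([.424,.1764,.32],150.9)
for n in ['top','scene']:
    p,d=get_image(n);c=get_calibration(n);W=cloud(c,d,np.array(c['extrinsics']));X,Y,Z=W[...,0],W[...,1],W[...,2]
    r=(X>.6)&(X<.66)&(Y<-.12)&(Y>-.2)&(Z>.195)&(Z<.22);print(n,r.sum(),W[r].mean(0) if r.sum() else 0)
E
```

```text
time: 9.8
ee_pos: [0.6248, -0.1192, 0.3353]
eef_rot: [[-1.0, 0.012, 0.009], [0.012, 1.0, -0.002], [-0.009, -0.002, -1.0]]
force: [-0.7, -0.4, -1.0]
finger_gap: 0.005
gripper_force: 0.0
t 9.8 shift cm [20.43 29.32  1.29] turn [1.000e-02 5.400e-01 2.843e+01]
top 0 0
scene 97 [ 0.62745989 -0.16066923  0.2070185 ]
```

```bash
python3 -m jog '[[[3,4.5,0],[0,0,4]],[[6,9,0],[0,0,8]],[[9,13,0],[0,0,14]],[[12,17,0.5],[0,0,20]],[[15,21,1],[0,0,25]],[[18,26,1.3],[0,0,28.4]],[[20.4,29.3,1.3],[0,0.5,28.4]],[[20.4,29.3,1.3],[0,0.5,28.4]],[[20.4,29.3,1.3],[0,0.5,28.4]],[[20.4,29.3,1.3],[0,0.5,28.4]]]' 0.6
python3 - <<'E'
from h import *
go([.424,.1764,.137],150.9)
s=get_state();print(s['joint_positions']);p,d=get_image('wrist');c=get_calibration('wrist')
W=cloud(c,d,wristE(s,c));X,Y,Z=W[...,0],W[...,1],W[...,2]
for a,b in [(.15,.17),(.105,.12)]:
    q=W[(X>.38)&(X<.5)&(Y>.12)&(Y<.225)&(Z>a)&(Z<b)]
    if len(q)>9:print(len(q),cv2.minAreaRect((q[:,:2]*1000).astype(np.float32)),q[:,2].mean())
E
```

```text
time: 10.9
ee_pos: [0.4223, 0.174, 0.3161]
eef_rot: [[-0.873, 0.487, -0.01], [0.487, 0.874, 0.001], [0.009, -0.004, -1.0]]
force: [0.1, 0.1, 0.3]
finger_gap: 0.596
gripper_force: 0.0
t 10.9 shift cm [-0.19  0.36 17.91] turn [-0.21 -0.51 -0.03]
[ 0.44583278  0.13810477 -0.99988176  1.87354277  0.11806379  1.20301719
  0.46926335]
284 ((422.059814453125, 177.04429626464844), (17.492721557617188, 17.500404357910156), 60.55707550048828) 0.15803609052223283
493 ((428.5415954589844, 173.6132354736328), (39.72623062133789, 32.40304946899414), 60.282264709472656) 0.11300062799233358
```

```bash
python3 -m jog '[[[-0.1,0.1,4],[-0.2,-0.5,0]],[[-0.2,0.3,8],[-0.2,-0.5,0]],[[-0.2,0.3,12],[-0.2,-0.5,0]],[[-0.2,0.3,15],[-0.2,-0.5,0]],[[-0.2,0.3,17],[-0.2,-0.5,0]],[[-0.2,0.3,17.9],[-0.2,-0.5,0]],[[-0.2,0.3,17.9],[-0.2,-0.5,0]],[[-0.2,0.3,17.9],[-0.2,-0.5,0]]]' 0.6
python3 -c "
from h import *
go([.424,.1766,.137],150.9)"
```

```text
time: 11.75
ee_pos: [0.4245, 0.1776, 0.1385]
eef_rot: [[-0.874, 0.486, 0.002], [0.486, 0.874, 0.002], [-0.001, 0.002, -1.0]]
force: [0.4, -0.4, 0.7]
finger_gap: 0.602
gripper_force: 0.0
t 11.75 shift cm [-0.01 -0.11  0.15] turn [0.13 0.06 0.02]
```

Grip at 30 N, then lift 7.7 cm.

```bash
python3 -m jog '[[[0,0,0.1],[0,0,0]],[[0,0,0.1],[0,0,0]],[[0,0,0.1],[0,0,0]],[[0,0,0.1],[0,0,0]],[[0,0,0.1],[0,0,0]],[[0,0,0.1],[0,0,0]],[[0,0,0.1],[0,0,0]]]' 0 30
python3 -m jog '[[[0,0,-0.5],[0,0,0]],[[0,0,-1.5],[0,0,0]],[[0,0,-3],[0,0,0]],[[0,0,-4.5],[0,0,0]],[[0,0,-6],[0,0,0]],[[0,0,-7],[0,0,0]],[[0,0,-7.6],[0,0,0]],[[0,0,-7.6],[0,0,0]],[[0,0,-7.6],[0,0,0]],[[0,0,-7.6],[0,0,0]]]'
python3 - <<'E'
from h import *
s=get_state();go([.5,.190,.2145],179.4)
p,d=get_image('wrist');c=get_calibration('wrist')
W=cloud(c,d,wristE(s,c));T=(W-s['ee_pos'])@np.array(s['eef_rot'])
for a,b in [(-.03,-.01),(.015,.04),(.07,.095)]:
    q=T[(abs(T[...,0])<.05)&(abs(T[...,1])<.035)&(T[...,2]>a)&(T[...,2]<b)]
    if len(q)>9:print('tool',len(q),cv2.minAreaRect((q[:,:2]*1000).astype(np.float32)),np.median(q[:,2]))
p,d=get_image('scene');cv2.imwrite('pics/s6.png',cv2.resize(p[150:300,280:480,::-1],(800,600)))
c=get_calibration('scene');W=cloud(c,d,np.array(c['extrinsics']))
q=W[(abs(W[...,0]-.43)<.06)&(abs(W[...,1]-.17)<.05)&(W[...,2]>.03)&(W[...,2]<.2)];print('scene zmin',np.percentile(q[:,2],[.5,2,5]))
E
```

```text
time: 12.45
ee_pos: [0.4233, 0.1775, 0.1369]
eef_rot: [[-0.875, 0.485, 0.001], [0.485, 0.875, 0.0], [-0.0, 0.001, -1.0]]
force: [-0.5, -0.9, 0.5]
finger_gap: 0.208
gripper_force: 29.9
time: 13.45
ee_pos: [0.4231, 0.1774, 0.2123]
eef_rot: [[-0.875, 0.485, -0.0], [0.485, 0.875, 0.001], [0.001, 0.0, -1.0]]
force: [0.4, 0.2, -2.6]
finger_gap: 0.207
gripper_force: 29.9
t 13.45 shift cm [-6.12  4.84 -0.22] turn [ 3.000e-02 -2.000e-02 -2.841e+01]
tool 811 ((1.9918899536132812, 0.186309814453125), (38.225582122802734, 21.437978744506836), 89.47628021240234) -0.021416321822499345
tool 658 ((9.666237831115723, 0.1857471466064453), (39.532005310058594, 5.396273612976074), 89.9765853881836) 0.02766928673722777
tool 1301 ((2.0980148315429688, -0.27698516845703125), (56.33769607543945, 35.672950744628906), 86.52203369140625) 0.0840588554499411
scene zmin [0.07792633 0.08037094 0.08419972]
```

View pics/s6.png

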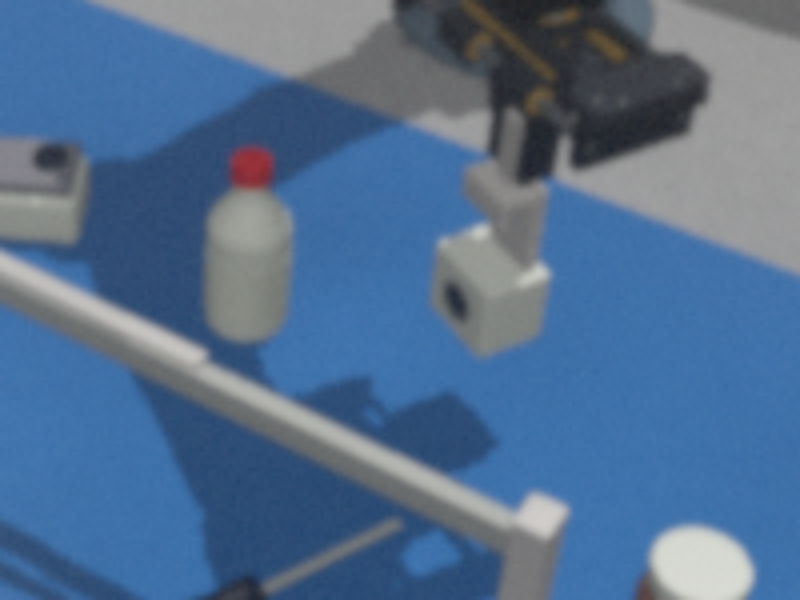

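Held upright with the mouth facing the rail, port at (457,300). I turn square to the rail and approach at insertion height.

```bash
python3 -m jog '[[[-1,1,-0.1],[0,0,-4]],[[-2,2,-0.15],[0,0,-8]],[[-3,3,-0.2],[0,0,-14]],[[-4,4,-0.2],[0,0,-20]],[[-5.2,5,-0.2],[0,0,-25]],[[-5.6,5.7,-0.2],[0,0,-28.4]],[[-5.6,5.7,-0.2],[0,0,-28.4]],[[-5.6,5.7,-0.2],[0,0,-28.4]]]'
python3 - <<'E'
from h import *
go([.60,.200,.2139],179.4)
E
```

```text
time: 14.35
ee_pos: [0.4995, 0.2003, 0.2144]
eef_rot: [[-1.0, 0.012, -0.001], [0.012, 1.0, 0.001], [0.001, 0.001, -1.0]]
force: [-0.3, -0.1, -3.1]
finger_gap: 0.206
gripper_force: 29.9
t 14.35 shift cm [-10.05   0.09   0.05] turn [ 0.05 -0.03 -0.06]
```

```bash
python3 -m jog '[[[-2,0,0],[0,0,0]],[[-4,0,0],[0,0,0]],[[-6,0,0],[0,0,0]],[[-8,0,0],[0,0,0]],[[-10,0.1,0],[0,0,0]],[[-11.5,0.1,0],[0,0,0]],[[-12.2,0.1,0],[0,0,0]],[[-12.5,0.1,0],[0,0,0]],[[-12.5,0.1,0],[0,0,0]]]'
python3 -m jog '[[[-0.2,0,0],[0,0,0]],[[-0.4,0,0],[0,0,0]],[[-0.6,0,0],[0,0,0]],[[-0.6,0,0],[0,0,0]],[[-0.6,0,0],[0,0,0]]]'
```

```text
time: 15.25
ee_pos: [0.6245, 0.2, 0.2151]
eef_rot: [[-1.0, 0.011, 0.0], [0.011, 1.0, 0.001], [-0.0, 0.001, -1.0]]
force: [-0.5, -0.4, -4.4]
finger_gap: 0.203
gripper_force: 29.9
time: 15.75
ee_pos: [0.6298, 0.2001, 0.2152]
eef_rot: [[-1.0, 0.01, -0.002], [0.01, 1.0, 0.0], [0.002, 0.0, -1.0]]
force: [-6.0, -0.5, 0.5]
finger_gap: 0.203
gripper_force: 29.9
```

Spine contact at TCP x≈0.629. I back off 3.5 mm from the commanded pose and lower.

```bash
python3 -m jog '[[[0.35,0,0],[0,0,0]],[[0.35,0,0],[0,0,0]],[[0.35,0,0.4],[0,0,0]],[[0.35,0,0.8],[0,0,0]],[[0.35,0,1.2],[0,0,0]],[[0.35,0,1.5],[0,0,0]],[[0.35,0,1.5],[0,0,0]]]'
python3 -m jog '[[[0,0,0.3],[0,0,0]],[[0,0,0.5],[0,0,0]],[[0,0,0.7],[0,0,0]],[[0,0,0.75],[0,0,0]],[[0,0,0.75],[0,0,0]]]'
```

```text
time: 16.45
ee_pos: [0.6274, 0.1997, 0.1994]
eef_rot: [[-1.0, 0.011, -0.0], [0.011, 1.0, 0.001], [0.0, 0.001, -1.0]]
force: [0.1, 0.1, -2.5]
finger_gap: 0.204
gripper_force: 29.9
time: 16.95
ee_pos: [0.6276, 0.2, 0.1926]
eef_rot: [[-1.0, 0.011, 0.001], [0.011, 1.0, 0.001], [-0.001, 0.001, -1.0]]
force: [-0.9, 0.2, -2.6]
finger_gap: 0.206
gripper_force: 29.9
```

```bash
python3 -m jog '[[[0,0,0.07],[0,0,0]],[[0,0,0.14],[0,0,0]],[[0,0,0.14],[0,0,0]]]'
```

```text
time: 17.25
ee_pos: [0.6277, 0.2001, 0.192]
eef_rot: [[-1.0, 0.011, 0.002], [0.011, 1.0, 0.001], [-0.002, 0.001, -1.0]]
force: [-0.9, -1.6, 1.2]
finger_gap: 0.203
gripper_force: 29.9
```

```bash
python3 -m jog '[[[0,0,0.1],[0,0,0]],[[0,0,0.1],[0,0,0]],[[0,0,0.1],[0,0,0]],[[0,0,0.1],[0,0,0]],[[0,0,0.1],[0,0,0]],[[0,0,0.1],[0,0,0]]]' 0.55
python3 -m jog '[[[0,0,-2],[0,0,0]],[[0,0,-5],[0,0,0]],[[0,0,-8],[0,0,0]],[[0,2,-10],[0,0,0]],[[0,5,-10],[0,0,0]],[[0,5,-10],[0,0,0]]]'
python3 - <<'E'
from h import *
go([.626,.248,.1805],179.4)
p,d=get_image('scene');cv2.imwrite('pics/s7.png',cv2.resize(p[150:330,270:470,::-1],(660,594)))
for n in ['scene','top']:
    p,d=get_image(n);c=get_calibration(n);W=cloud(c,d,np.array(c['extrinsics']));X,Y,Z=W[...,0],W[...,1],W[...,2]
    for a,b in [(.164,.185),(.2,.23)]:
        q=W[(X>.6)&(X<.66)&(Y<.24)&(Y>.15)&(Z>a)&(Z<b)]
        if len(q)>9: print(n,a,len(q),cv2.minAreaRect((q[:,:2]*1000).astype(np.float32)),np.percentile(q[:,2],90))
E
```

```text
time: 17.85
ee_pos: [0.6277, 0.2, 0.1903]
eef_rot: [[-1.0, 0.011, 0.001], [0.011, 1.0, 0.001], [-0.001, 0.001, -1.0]]
force: [-1.0, 0.7, -0.3]
finger_gap: 0.539
gripper_force: 0.0
time: 18.45
ee_pos: [0.6264, 0.2551, 0.2916]
eef_rot: [[-1.0, 0.004, 0.002], [0.004, 1.0, 0.005], [-0.002, 0.005, -1.0]]
force: [-0.7, 0.3, -0.7]
finger_gap: 0.554
gripper_force: 0.0
t 18.45 shift cm [ 0.05 -0.76 11.11] turn [0.3  0.1  0.34]
scene 0.164 252 ((636.96435546875, 201.25181579589844), (34.41498565673828, 39.86729049682617), 0.5816339254379272) 0.17814381352665462
scene 0.2 111 ((630.4417114257812, 201.56593322753906), (19.167373657226562, 18.704469680786133), 87.8632583618164) 0.2141145835932693
```

View pics/s7.png

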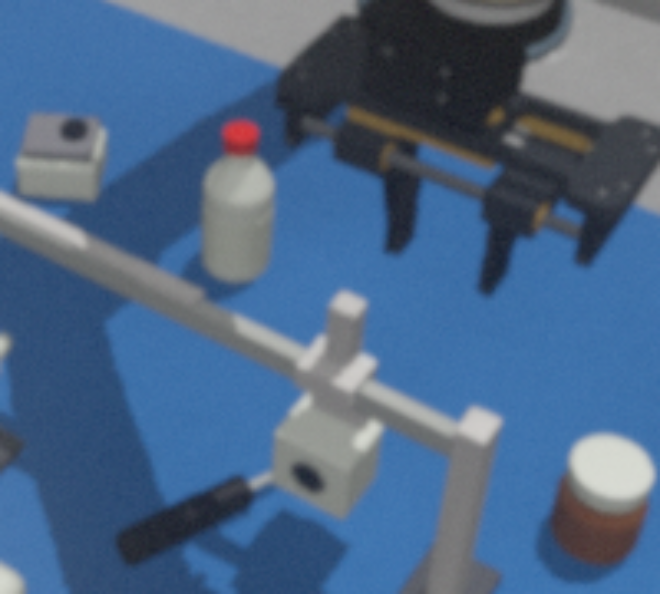

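The gauge carrier hangs seated in the bay and released: stem top at z 0.214, hook at (340,380). I close the fingers, lower behind it and push.

```bash
python3 -m jog '[[[0,-0.7,0],[0.3,0.1,0.3]],[[0,-0.7,0],[0.3,0.1,0.3]],[[0,-0.7,3],[0.3,0.1,0.3]],[[0,-0.7,6],[0.3,0.1,0.3]],[[0,-0.7,9],[0.3,0.1,0.3]],[[0,-0.7,10.5],[0.3,0.1,0.3]],[[0,-0.7,11],[0.3,0.1,0.3]],[[0,-0.7,11],[0.3,0.1,0.3]],[[0,-0.7,11],[0.3,0.1,0.3]]]' 0
python3 -c "
from h import *
go([.626,.248,.1803],179.4);go([.6236,.004,.1803],179.4)"
```

```text
time: 19.5
ee_pos: [0.6288, 0.2436, 0.1819]
eef_rot: [[-1.0, 0.016, 0.001], [0.016, 1.0, -0.003], [-0.001, -0.003, -1.0]]
force: [0.1, 0.2, 0.9]
finger_gap: 0.006
gripper_force: 0.0
t 19.5 shift cm [0.29 0.44 0.16] turn [-0.16  0.08 -0.32]
t 19.5 shift cm [  0.14 -23.96   0.23] turn [-0.16  0.08 -0.32]
```

```bash
python3 -m jog '[[[0.25,0,0.15],[-0.2,0,-0.3]],[[0.25,-0.5,0.15],[-0.2,0,-0.3]],[[0.25,-1.3,0.15],[-0.2,0,-0.3]],[[0.25,-2.1,0.15],[-0.2,0,-0.3]],[[0.24,-3,0.15],[-0.2,0,-0.3]],[[0.23,-4,0.15],[-0.2,0,-0.3]],[[0.22,-5,0.15],[-0.2,0,-0.3]],[[0.21,-6,0.15],[-0.2,0,-0.3]],[[0.2,-7,0.15],[-0.2,0,-0.3]],[[0.2,-8,0.15],[-0.2,0,-0.3]]]'
python3 -c "
from h import *
go([.6236,.004,.1803],179.4)"
```

```text
time: 20.5
ee_pos: [0.6248, 0.1625, 0.1794]
eef_rot: [[-1.0, 0.011, -0.0], [0.011, 1.0, -0.0], [0.0, -0.0, -1.0]]
force: [0.0, 3.9, 1.7]
finger_gap: 0.005
gripper_force: 1.8
t 20.5 shift cm [ -0.04 -15.85  -0.09] turn [-0.01 -0.02 -0.  ]
```

```bash
python3 -m jog '[[[0,-1,-0.05],[0,0,0]],[[0,-2,-0.05],[0,0,0]],[[0,-3,-0.05],[0,0,0]],[[0,-4,-0.05],[0,0,0]],[[0,-5,-0.05],[0,0,0]],[[0,-6,-0.05],[0,0,0]],[[0,-7,-0.05],[0,0,0]],[[0,-8,-0.05],[0,0,0]],[[0,-9,-0.05],[0,0,0]],[[0,-10,-0.05],[0,0,0]]]'
python3 -m jog '[[[0,-1,-0.05],[0,0,0]],[[0,-2,-0.05],[0,0,0]],[[0,-3,-0.05],[0,0,0]],[[0,-4,-0.05],[0,0,0]],[[0,-4.8,-0.05],[0,0,0]],[[0,-5.3,-0.05],[0,0,0]],[[0,-5.6,-0.05],[0,0,0]],[[0,-5.7,-0.05],[0,0,0]],[[0,-5.7,-0.05],[0,0,0]]]'
cat > m.py <<'E'
from h import *
go([.6234,-.008,.1803],179.4)
for n in ['scene','top']:
    p,d=get_image(n);c=get_calibration(n);W=cloud(c,d,np.array(c['extrinsics']));X,Y,Z=W[...,0],W[...,1],W[...,2]
    for nm,xa,xb,a,b in [('plate',.61,.66,.163,.173),('stem',.6,.66,.2,.222),('box',.6,.665,.058,.11),('boxtop',.6,.665,.1,.113),('noztip',.66,.69,.07,.11),('col',.705,.76,.1,.13)]:
        q=W[(X>xa)&(X<xb)&(Y<.03)&(Y>-.09)&(Z>a)&(Z<b)]
        if len(q)>9: print(n,nm,len(q),'y',np.percentile(q[:,1],[1,50,99]).round(4),'x',np.percentile(q[:,0],[1,99]).round(4),'z',q[:,2].max().round(4))
E
python3 m.py
```

```text
time: 21.5
ee_pos: [0.6236, 0.0619, 0.1795]
eef_rot: [[-1.0, 0.011, -0.001], [0.011, 1.0, -0.001], [0.001, -0.001, -1.0]]
force: [-0.6, 0.4, -0.3]
finger_gap: 0.005
gripper_force: 0.8
time: 22.4
ee_pos: [0.6232, 0.006, 0.1803]
eef_rot: [[-1.0, 0.01, -0.001], [0.01, 1.0, -0.001], [0.001, -0.001, -1.0]]
force: [1.0, 0.8, -1.3]
finger_gap: 0.007
gripper_force: 0.1
t 22.4 shift cm [-0.04 -1.4   0.  ] turn [-0.07 -0.04  0.  ]
scene plate 88 y [-0.0414 -0.0164  0.0166] x [0.6141 0.6524] z 0.1726
scene stem 72 y [-0.0298 -0.005   0.0213] x [0.619  0.6382] z 0.2139
scene box 679 y [-0.0484 -0.0102  0.0076] x [0.6145 0.6608] z 0.11
scene boxtop 342 y [-0.0486 -0.0174  0.0067] x [0.615  0.6599] z 0.1129
scene noztip 60 y [-0.0441 -0.0307 -0.    ] x [0.6601 0.6898] z 0.1035
scene col 239 y [-0.0523 -0.03   -0.019 ] x [0.7184 0.7513] z 0.1255
```

```bash
python3 -m jog '[[[0,-0.3,0],[0,0,0]],[[0,-0.6,0],[0,0,0]],[[0,-0.9,0],[0,0,0]],[[0,-1.1,0],[0,0,0]],[[0,-1.3,0],[0,0,0]],[[0,-1.4,0],[0,0,0]],[[0,-1.4,0],[0,0,0]],[[0,-1.4,0],[0,0,0]]]'
python3 m.py
python3 -m jog '[[[0,1,0],[0,0,0]],[[0,3,0],[0,0,0]],[[0,5,-3],[0,0,0]],[[0,8,-7],[0,0,0]],[[0,12,-11],[0,0,0]],[[4,16,-13],[0,0,0]],[[8,20,-13],[0,0,0]],[[12,24,-13],[0,0,0]],[[12,24,-13],[0,0,0]]]'
python3 m.py
python3 - <<'E'
from h import *
for n in ['scene','top']:
    p,d=get_image(n);c=get_calibration(n);W=cloud(c,d,np.array(c['extrinsics']));X,Y,Z=W[...,0],W[...,1],W[...,2]
    q=W[(X>.6)&(X<.66)&(Y<-.12)&(Y>-.2)&(Z>.195)&(Z<.222)];print(n,'empty stem',len(q),q.mean(0))
p,d=get_image('scene');cv2.imwrite('pics/s8.png',cv2.resize(p[150:310,200:400,::-1],(750,600)))
E
```

```text
time: 23.3
ee_pos: [0.6231, -0.0081, 0.1803]
eef_rot: [[-1.0, 0.011, -0.001], [0.011, 1.0, -0.001], [0.001, -0.001, -1.0]]
force: [0.1, 0.7, 1.4]
finger_gap: 0.003
gripper_force: 0.7
t 23.3 shift cm [-0.03  0.01  0.  ] turn [-0.06 -0.03 -0.01]
scene plate 85 y [-0.055  -0.0286  0.0031] x [0.6149 0.652 ] z 0.1729
scene stem 73 y [-0.044  -0.0155  0.0081] x [0.621  0.6382] z 0.2139
scene box 663 y [-0.0625 -0.0244 -0.0066] x [0.6153 0.6605] z 0.1099
scene boxtop 340 y [-0.0625 -0.0313 -0.0075] x [0.6149 0.6604] z 0.113
scene noztip 46 y [-0.0578 -0.0345 -0.0233] x [0.6601 0.6896] z 0.107
scene col 233 y [-0.0524 -0.0303 -0.0189] x [0.7178 0.7513] z 0.1249
time: 24.3
ee_pos: [0.5017, 0.2373, 0.311]
eef_rot: [[-1.0, 0.005, 0.0], [0.005, 1.0, -0.001], [-0.0, -0.001, -1.0]]
force: [0.2, 0.0, 0.3]
finger_gap: 0.005
gripper_force: 0.0
t 24.3 shift cm [-12.28 -24.47  13.1 ] turn [-0.05  0.    0.34]
scene plate 85 y [-0.0552 -0.0293 -0.0149] x [0.6198 0.6512] z 0.1712
scene stem 88 y [-0.0446 -0.033  -0.0258] x [0.6183 0.6381] z 0.2157
scene box 657 y [-0.0623 -0.0242 -0.0065] x [0.6153 0.6606] z 0.11
scene boxtop 338 y [-0.0624 -0.0315 -0.0074] x [0.6158 0.6597] z 0.113
scene noztip 50 y [-0.0556 -0.0338 -0.0182] x [0.6601 0.6896] z 0.1051
scene col 236 y [-0.0527 -0.0304 -0.0189] x [0.7186 0.7512] z 0.1251
top plate 67 y [-0.0836 -0.0257  0.0243] x [0.6206 0.6388] z 0.1728
top stem 41 y [-0.0438 -0.038  -0.0296] x [0.6197 0.6374] z 0.2198
top box 91 y [-0.0639 -0.0341 -0.0096] x [0.6099 0.6332] z 0.1099
top boxtop 70 y [-0.0637 -0.0351 -0.0096] x [0.6108 0.6334] z 0.1127
top noztip 23 y [-0.0435 -0.0371 -0.0312] x [0.6763 0.6892] z 0.0935
top col 135 y [-0.0546 -0.0367 -0.0212] x [0.7116 0.7492] z 0.1292
scene empty stem 100 [ 0.62746719 -0.16083999  0.20657982]
top empty stem 47 [ 0.62399851 -0.16348897  0.21185919]
```

View pics/s8.png

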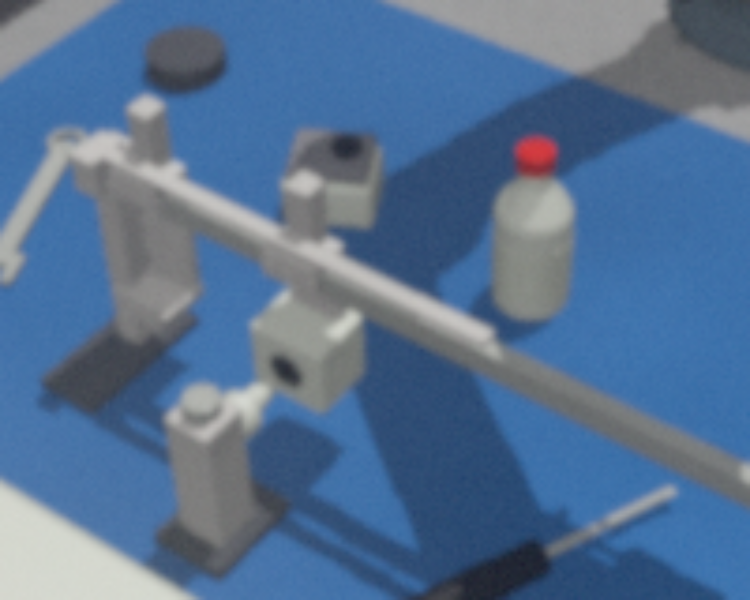

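Both cameras put the gauge carrier within 1 mm of the nozzle. Both carriers hang upright, with the empty one touching the far post.

```bash
python3 -c "
from plant import *
print(sign_off())"
```

```text
the job is handed in; nothing more can be done
None
```

The job is handed in at about 25 s of the 72 s limit (the sign-off returned no verdict): the empty carrier is against the far post, and the gauge carrier hangs seated and released, within about 1 mm of the nozzle centre in both cameras.

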